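Take the squeeze-and-turn safety cap off a reagent jar

ROBOT

A 6-joint arm with a two-finger parallel gripper is mounted at the origin on a cart in front of the work surface, level with it; the furniture and walls round the work are solid. World frame = base frame: x ahead of the robot, y to its left, z up, the work surface at z = 0. Lengths are in m, angles in degrees, forces in N, time in s.
With the tool pointing down it reaches from about 0.4 to 0.825 m from the base axis. Payload 7 kg.
Tool frame: the origin (TCP) lies midway between the tips of the shut fingers; the grasp point (between the pads) lies 19 mm behind it; z points along the fingers, y is the line along which they close (so a half turn about z gives the same grasp; the last joint's range is limited). The gripper opens to 88 mm and grips with 3 to 60 N. Pads are 19 mm wide; open, the fingers measure 130 mm over their backs; the gripper's body (78 mm by 193 mm) begins 47 mm behind the grasp point.
Start: joints at [89.616, 20.546, 0.682, 0, -70.136, -16.507], TCP at [0.196, 0.646, 0.199] pointing down, gripper open.
Joint ranges: [-176.03, 176.03], [-82.01, 121.73], [-58.28, 71.71], [-173.87, 95.51], [-174.79, -0.11], [-173.66, 173.66]. Speed limits (degrees/s): [136.94, 136.94, 172.46, 180, 180, 180].

INTERFACE

Orientations are given as [roll, pitch, yaw] about the fixed x, y, z axes, in that order (R = Rz(yaw) Ry(pitch) Rx(roll)).
In Python, from plant import ctrl gives the robot as it stands. The module is installed in compiled form; this text tells all that it offers.
- The arm moves only by the tool send_rows, never from a script. Its argument "plan" is a list that holds one entry, the list of rows, each a list of 6 numbers: the shift along the tool's x, y, z in cm, then the turn, a rotation vector about the tool's x, y, z in degrees. A call has 1 to 8 rows; each row is the pose to reach, as a shift and turn from the pose commanded when the call began, along the tool's axes at that moment; what a row does not reach only later rows make up. A row lasts 1/12 s, in which the tool goes at most 41.7 mm and 7.16 degrees, less where a joint would pass 70% of its speed; a pose out of reach is approached as far as the arm can. A call with a gripper value outside its range is refused whole. "fingers" is the opening, from 0 (shut) to 1 (fully open), set as the call begins (left out, the last holds). The fingers move at their own pace and stop on an object; the grip force is fixed at half the most. Time passes only in rows, so rows that repeat a pose let the fingers close. It gives the time, the measured TCP pose, the force, the opening and the grip force at its end, in the units of the state.
- ctrl.get_obs(): the state, without advancing time (a new reading comes with each control period).
- ctrl.snapshot(name): name is "scene" or "side" or "wrist"; returns a dict with "img" (384x512x3 uint8, red, green, blue), "K" (3x3 intrinsics, pixels), "pose" (4x4, takes a point from camera to world coordinates). Camera axes: x right, y down, z forward; pixel columns grow to the right and rows downward; lengths in m; the calibration is good to about 2 mm. A picture is of the moment at which its call begins. There is no depth.
- ctrl.close_job(): hands the job in; it is judged then, once.
The state is a dict: "clock": time; "joint_pos": joint angles; "qvel": joint speeds; "tau": joint torques, N m; "tool_pos": TCP position; "orientation": TCP orientation; "force": force on the tool from outside, world axes, zero at the start; "moment": the same for the moment, N m; "opening": finger opening in m; "gripper_force": force on a finger pad.
Only numpy, scipy, OpenCV 4.12 (cv2) and the standard library are available. Lean on these libraries where they do the work, as an engineer would, in place of code of your own. Each camera call takes 0.05 s, during which the arm holds its last target. There are 200 camera calls.

TASK

Open the reagent jar that stands in the bench clamp: squeeze the two side tabs of its safety cap inward and, keeping them squeezed, turn the cap anticlockwise (seen from above) until you feel its stop, then lift it straight off without forcing it. Set the cap down gently, rim down, inside the shallow metal tray, let go of it, and leave the small bottle and the timer where they are.

Things in the scene. Friction and masses are not known exactly. Their poses are not given: they have to be found in the camera images.
- jar: White jar, 64 mm across, fixed upright in a steel bench clamp (round 120 mm base); cannot move or turn. Origin: centre of the base's underside, on the worktop; z = jar axis. Shoulder 95 mm up; on it a crown wall (55 mm inside, 64 outside, top at 105 mm) with 14 mm notches at +y and -y, which lock the feet of the cap's tabs.
- jar_neck_top (a point): Centre of the neck's top rim, 120 mm above jar. The neck (22 mm) has two bayonet lugs whose angle differs from jar to jar, hidden under the cap. A sprung seal pushes the closed cap up with about 2.5 N: turning takes some 0.03 N m. The closed cap can be pushed down 4 mm and has 1 mm of play sideways. More than 30 N of contact between cap and jar in all would damage them.
- cap: Grey cap, 41 mm across, 30 mm high, 55 to 95 g, flat upright tabs at its +y and -y. Origin: centre of its lower rim, z up; closed it is 100 mm above jar, axes parallel to the jar's. Tab faces 60 mm apart at rest, 50 mm squeezed, 20 mm wide, from 8 to 31 mm above the origin; a 10 mm wide foot below each. Closed: keep fingertips 6 mm or more above the origin (crown).
- cap_top (a point): Centre of the cap's top, 30 mm above cap. With both tabs in, the cap turns anticlockwise from above; its lugs come clear somewhere between 8 and 72 degrees (differs from jar to jar), and 5 to 12 degrees later (at 16 to 83) it meets a hard stop. From there, eased back 2 or 3 degrees, it lifts straight off; the stop is felt as a moment at the hand.
- tab_left (a joint): Tab at the cap's +y side: 0 m at rest, grows as it is pushed inward, 0.005 m fully in; its foot is clear of the notch from about 0.003 m. The spring takes 3.6 N at the start and 9.6 N fully in.
- tab_right (a joint): Tab at the cap's -y side: same values and spring as the left one.
- tray: Square shallow aluminium tray, 140 x 140 mm, fixed on the worktop. Origin at the centre of its underside; walls 4 mm thick and 14 mm high, floor about 4 mm thick.
- stain_bottle: Small bottle with black lid, 36 mm across, 74 mm high, loose behind the jar; bystander. Origin at the centre of its underside.
- timer: White timer lying on its back, 62 x 66 x 18 mm, loose behind the tray; bystander. Origin at the centre of its underside.
Mind the look-alikes: they are no part of the job. Leave any orange or red look-alike of the cap alone.

How it is judged:
By the outcome, as a careful person would: the job done as asked, in the order asked, and still so for the second after the job is handed in, with the robot touching nothing.
It also fails if it takes over 72 s, if anything falls off the work surface, if the arm or the gripper's body presses on something with over 40 N, if the wrist force passes 120 N, or if a joint passes its speed limit or range.

## Working session

There is one attempt and no reset: what is moved stays moved. The work goes in short steps, Python scripts to look and compute and a tool call to move; the robot and the scene stay as the last step left them, time stands still between calls to the robot, and variables do not carry over. Pictures are saved under pics/ and viewed, at most 10 in all, crops included, and the job is handed in when it is done.

Besides the shell and the picture viewer there is one more tool, called after "Call:" as name(argument=value, ...), one argument or row to a line, values as JSON. send_rows: Moves the arm, as the interface text tells. Its arguments: {"type":"object","properties":{"plan":{"type":"array","items":{"type":"array","items":{"type":"array","items":{"type":"number"}}}},"fingers":{"type":"number"}},"required":["plan"]}

```bash
mkdir -p pics
cat > h.py <<'E'
import numpy as np, cv2
from plant import ctrl
from scipy.spatial.transform import Rotation as R
def snap(n,f):
    s=ctrl.snapshot(n); cv2.imwrite('pics/'+f,s['img'][:,:,::-1]); np.savez('pics/'+f+'.npz',K=s['K'],pose=s['pose']); return s
def ray(f,u,v):
    d=np.load('pics/'+f+'.npz'); K,P=d['K'],d['pose']
    r=P[:3,:3]@np.linalg.solve(K,[u,v,1.]); return P[:3,3],r/np.linalg.norm(r)
def onz(f,u,v,z):
    o,r=ray(f,u,v); return o+r*(z-o[2])/r[2]
def tri(a,b):
    (o1,r1),(o2,r2)=a,b
    t=np.linalg.lstsq(np.c_[r1,-r2],o2-o1,rcond=None)[0]
    p,q=o1+t[0]*r1,o2+t[1]*r2; return (p+q)/2,np.linalg.norm(p-q)
def proj(f,X):
    d=np.load('pics/'+f+'.npz'); K,P=d['K'],d['pose']
    c=P[:3,:3].T@(np.array(X)-P[:3,3]); p=K@c; return p[:2]/p[2]
E
python3 - <<'E'
from h import *
a=snap('scene','a.png');b=snap('side','b.png');c=snap('wrist','c.png')
for n in (a,b,c): print(n['pose'].round(3).tolist(), n['K'].round(1).tolist())
im=np.hstack([cv2.imread('pics/a.png'),cv2.imread('pics/b.png')])
print(ctrl.get_obs())
E
```

```text
[[-0.731, -0.506, 0.458, 0.076], [-0.682, 0.537, -0.496, 0.556], [0.005, -0.675, -0.738, 0.843], [0.0, 0.0, 0.0, 1.0]] [[497.8, 0.0, 252.6], [0.0, 497.8, 197.3], [0.0, 0.0, 1.0]]
[[-0.998, -0.042, 0.049, 0.493], [-0.064, 0.556, -0.828, 0.748], [0.008, -0.83, -0.558, 0.58], [0.0, 0.0, 0.0, 1.0]] [[382.3, 0.0, 252.2], [0.0, 382.3, 189.9], [0.0, 0.0, 1.0]]
[[-0.291, -0.924, -0.248, 0.263], [-0.957, 0.281, 0.075, 0.626], [0.001, 0.259, -0.966, 0.383], [0.0, 0.0, 0.0, 1.0]] [[321.9, 0.0, 260.5], [0.0, 321.9, 194.2], [0.0, 0.0, 1.0]]
{'clock': 0.15, 'joint_pos': array([ 8.96141982e+01,  2.05805349e+01,  6.46310944e-01, -1.42692826e-02,
       -7.01351542e+01, -1.65085831e+01]), 'qvel': array([ 0.01845673, -0.17000359,  0.07674721,  0.1405822 , -0.20931198,
       -0.05480526]), 'tau': array([-1.82187607e-03, -5.83277178e+01,  2.93287414e+01,  7.00121418e+00,
        8.75399768e-03, -1.05295544e-04]), 'tool_pos': array([0.19605586, 0.64548725, 0.19855938]), 'orientation': array([ 1.79929669e+02, -6.85324802e-03, -1.68992376e+01]), 'force': array([-0.23555603, -0.03062073, -0.58678626]), 'moment': array([-0.02824072, -0.00849952,  0.01088776]), 'gripper_force': 0.0, 'opening': 0.08760977087250885}
```

View pics/a.png

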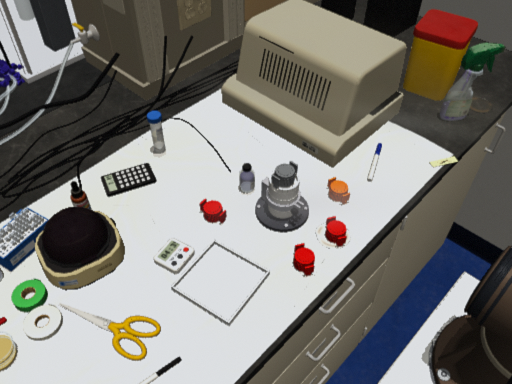

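View pics/b.png

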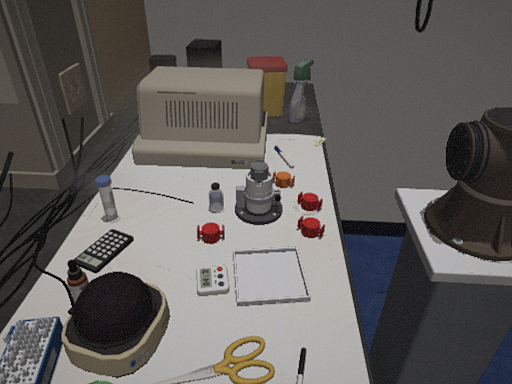

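The jar with the grey cap stands at scene (283,195) and side (258,195). The red caps at scene (212,210), (336,231), (304,258) and the orange one at (339,189) are look-alikes. The tray is at scene (221,281). I'll check the jar and tray in enlarged crops.

Run:
```python
from h import *
a=cv2.imread('pics/a.png');b=cv2.imread('pics/b.png')
def cr(im,u,v,w,h,k): return cv2.resize(im[v:v+h,u:u+w],None,fx=k,fy=k,interpolation=cv2.INTER_CUBIC)
cv2.imwrite('pics/d.png',np.hstack([cr(a,245,150,75,90,5),cr(b,222,150,75,90,5)]))
```

```text
(no output)
```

View pics/d.png

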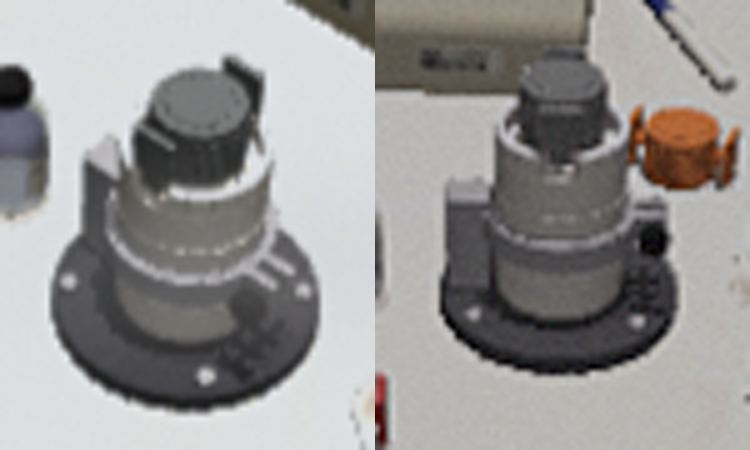

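Run:
```python
from h import *
A=lambda x,y:(245+(x-2)/5,150+(y-2)/5); B=lambda x,y:(222+(x-377)/5,150+(y-2)/5)
c,e=tri(ray('a.png',*A(201,101)),ray('b.png',*B(562,83))); print('captop',c,e)
for n,p,q in (('far',A(243,68),B(562,55)),('near',A(152,138),B(564,104))):
    print(n,tri(ray('a.png',*p),ray('b.png',*q)), onz('a.png',*p,.131),onz('b.png',*q,.131))
# base ellipse check
for x,y,f in ((0,0,'a.png'),(0,0,'b.png')):
    t=np.linspace(0,2*np.pi,90); 
    P=np.array([proj(f,[c[0]+.06*np.cos(s),c[1]+.06*np.sin(s),.0]) for s in t]); 
    print(f,'base u range',P.min(0),P.max(0))
print('obs base a: u',A(50,0)[0],A(322,0)[0],'bottom',A(0,410)[1],' b:',B(439,0)[0],B(678,0)[0],B(0,373)[1])
# tray outer corners
for f,pts in (('a.png',((173,289),(215,243),(269,271),(229,321))),('b.png',((233,251),(299,247),(308,297),(234,303)))):
    W=[onz(f,*p,.014) for p in pts]; print(np.round(W,3).tolist(),np.mean(W,0))
```

```text
captop [ 0.52402471 -0.026332    0.12710725] 0.001264889099793558
far (array([ 0.5252234 , -0.05470336,  0.12576608]), np.float64(0.0006336130742713043)) [ 0.52227735 -0.05054969  0.131     ] [ 0.52464929 -0.04495466  0.131     ]
near (array([0.52072579, 0.00879549, 0.13552221]), np.float64(0.0015055868152881835)) [0.52277464 0.00599263 0.131     ] [5.21505023e-01 1.13539465e-04 1.31000000e-01]
a.png base u range [255.09524351 191.16184839] [308.67560077 231.65938015]
b.png base u range [234.22112102 195.9179424 ] [281.73469168 224.49516901]
obs base a: u 254.6 309.0 bottom 231.6  b: 234.4 282.2 224.2
[[0.539, 0.279, 0.014], [0.56, 0.146, 0.014], [0.431, 0.121, 0.014], [0.412, 0.254, 0.014]] [0.48555886 0.20008502 0.014     ]
[[0.569, 0.144, 0.014], [0.427, 0.121, 0.014], [0.416, 0.259, 0.014], [0.552, 0.282, 0.014]] [0.49107056 0.20165902 0.014     ]
```

Call:
send_rows(
  plan=[
    [[51,54.8,-6,0,0,163],[51,54.8,-6,0,0,163],[51,54.8,-6,0,0,163],[51,54.8,-6,0,0,163],[51,54.8,-6,0,0,163],[51,54.8,-6,0,0,163],[51,54.8,-6,0,0,163],[51,54.8,-6,0,0,163]],
  ],
  fingers=1,
)

```text
clock: 0.82
tool_pos: [0.3424, 0.3453, 0.2261]
orientation: [-180.0, 0.0, -74.5]
force: [0.6, -0.1, 0.2]
opening: 0.0876
gripper_force: 0.0
```

```bash
cat >> h.py <<'E'
def rel(p,yaw):
    o=ctrl.get_obs(); Rt=R.from_euler('xyz',o['orientation'],degrees=True)
    d=Rt.inv().apply(np.array(p)-o['tool_pos'])*100
    r=(Rt.inv()*R.from_euler('xyz',[180,0,yaw],degrees=True)).as_rotvec(degrees=True)
    print('t',o['clock'],'tcp',o['tool_pos'].round(4),o['orientation'].round(2),'q',o['joint_pos'].round(1)); print('row',d.round(2),r.round(2))
E
python3 - <<'E'
from h import *
rel([.524,-.026,.26],180)
for p in ((136,160),(267,163)): print('monitor base',onz('b.png',*p,0))
for p in ((140,140),(267,141)): print('monitor base top .05',onz('b.png',*p,0.05))
E
```

```text
t 0.8167 tcp [0.3424 0.3453 0.2261] [-1.800e+02  1.000e-02 -7.452e+01] q [ 68.5   1.4 -19.9  -0.  -68.6 -53. ]
row [40.63 -7.6  -3.4 ] [1.0000e-02 1.0000e-02 1.0548e+02]
monitor base [ 0.90973988 -0.25063528  0.        ]
monitor base [ 0.50881168 -0.26336243  0.        ]
monitor base top .05 [ 0.9008162  -0.28732752  0.05      ]
monitor base top .05 [ 0.51182343 -0.31153143  0.05      ]
```

Call:
send_rows(
  plan=[
    [[40.6,-7.6,-3.4,0,0,105.5],[40.6,-7.6,-3.4,0,0,105.5],[40.6,-7.6,-3.4,0,0,105.5],[40.6,-7.6,-3.4,0,0,105.5],[40.6,-7.6,-3.4,0,0,105.5],[40.6,-7.6,-3.4,0,0,105.5],[40.6,-7.6,-3.4,0,0,105.5],[40.6,-7.6,-3.4,0,0,105.5]],
  ],
)

```text
clock: 1.48
tool_pos: [0.4902, 0.0478, 0.2536]
orientation: [-180.0, 0.0, -131.8]
force: [0.8, 1.4, -0.5]
opening: 0.0876
gripper_force: 0.0
```

Run:
```python
from h import *
rel([.524,-.026,.26],180)
```

```text
t 1.4833 tcp [0.4902 0.0478 0.2536] [-1.7999e+02  3.0000e-02 -1.3182e+02] q [ 28.5   1.1 -16.6  -0.  -72.2 -70.3]
row [ 3.24 -7.44 -0.64] [1.000e-02 4.000e-02 4.818e+01]
```

Call:
send_rows(
  plan=[
    [[3.24,-7.44,-0.64,0,0,48.2],[3.24,-7.44,-0.64,0,0,48.2],[3.24,-7.44,-0.64,0,0,48.2],[3.24,-7.44,-0.64,0,0,48.2],[3.24,-7.44,-0.64,0,0,48.2],[3.24,-7.44,-0.64,0,0,48.2],[3.24,-7.44,-0.64,0,0,48.2],[3.24,-7.44,-0.64,0,0,48.2]],
  ],
)

```text
clock: 2.15
tool_pos: [0.5239, -0.0238, 0.2594]
orientation: [180.0, -0.0, -179.9]
force: [0.9, 0.4, 0.4]
opening: 0.0876
gripper_force: 0.0
```

Run:
```python
from h import *
rel([.524,-.026,.26],180)
snap('wrist','w.png')
p=proj('w.png',[.524,-.026,.130]); print(p)
im=cv2.imread('pics/w.png'); u,v=(int(x) for x in p-[70,60]); u=max(u,0);v=max(v,0); print(u,v)
cv2.imwrite('pics/w2.png',cv2.resize(im[v:v+120,u:u+140],None,fx=5,fy=5,interpolation=cv2.INTER_CUBIC))
```

```text
t 2.15 tcp [ 0.5239 -0.0238  0.2594] [ 1.8000e+02 -3.0000e-02 -1.7994e+02] q [  18.8    4.2  -12.6   -0.   -73.2 -108.8]
row [-0.01 -0.22 -0.06] [ 0.   -0.03  0.06]
[257.7285986  179.78761959]
187 119
```

View pics/w2.png

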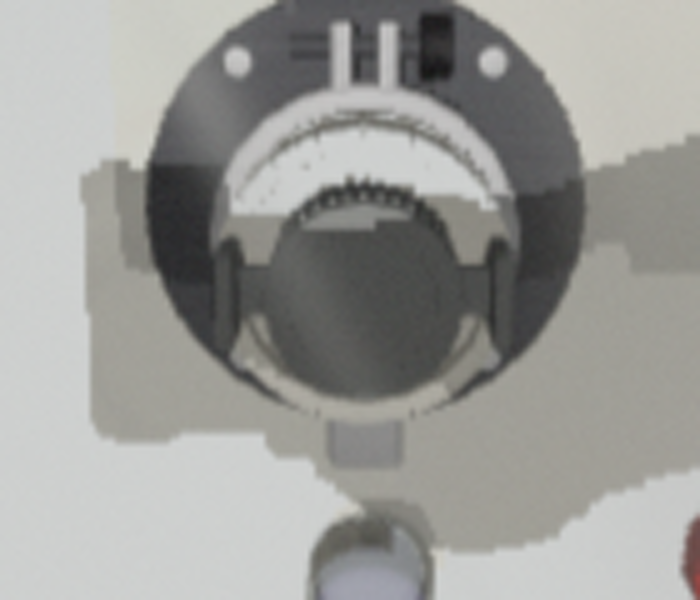

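Run:
```python
from h import *
W=lambda x,y:(187+(x-2)/5,119+(y-2)/5)
print('top',onz('w.png',*W(365,302),.130))
l=onz('w.png',*W(228,292),.131);r=onz('w.png',*W(502,292),.131);print('tabs',l,r,(l+r)/2,np.degrees(np.arctan2(*(l-r)[[1,0]])))
print('outer', onz('w.png',*W(213,292),.131),onz('w.png',*W(518,292),.131))
t=np.linspace(0,2*np.pi,90)
print('basefit', onz('w.png',*W(147,195),.008),onz('w.png',*W(586,195),.008))
```

```text
top [ 0.52319493 -0.02413265  0.13      ]
tabs [ 0.52096706 -0.05132285  0.131     ] [0.52092609 0.00306417 0.131     ] [ 0.52094657 -0.02412934  0.131     ] -89.95683543932113
outer [ 0.5209693 -0.0542998  0.131    ] [0.52092369 0.00624052 0.131     ]
basefit [ 0.52015301 -0.08368737  0.008     ] [0.52005706 0.03579391 0.008     ]
```

The wrist view shows the grey cap with tabs at crop (228,293) and (502,293), lying along world y, so the jar's yaw is about 0. The cap centre is about (0.5225, -0.0245). Next I'll descend.

Call:
send_rows(
  plan=[
    [[0.14,-0.07,3,0,0,0],[0.14,-0.07,6,0,0,0],[0.14,-0.07,9,0,0,0],[0.14,-0.07,11,0,0,0],[0.14,-0.07,12,0,0,0],[0.14,-0.07,12,0,0,0],[0.14,-0.07,12,0,0,0]],
  ],
)

```text
clock: 2.78
tool_pos: [0.5231, -0.0244, 0.1402]
orientation: [-180.0, 0.0, -179.6]
force: [-0.1, 0.6, 1.2]
opening: 0.0874
gripper_force: 0.0
```

Run:
```python
from h import *
rel([.5225,-.0245,.109],180)
o=ctrl.get_obs();print(o['force'],o['moment'])
```

```text
t 2.7833 tcp [ 0.5231 -0.0244  0.1402] [-179.97    0.   -179.57] q [  18.8    9.1  -23.2    0.   -57.8 -108.4]
row [ 0.06 -0.01  3.12] [-0.03  0.    0.43]
[-0.07350043  0.60895044  1.24542825] [ 0.01430394 -0.2170322   0.01781606]
```

Call:
send_rows(
  plan=[
    [[0.05,0,1,0,0,0.3],[0.05,0,2,0,0,0.3],[0.05,0,2.7,0,0,0.3],[0.05,0,3.1,0,0,0.3],[0.05,0,3.1,0,0,0.3],[0.05,0,3.1,0,0,0.3]],
  ],
)

```text
clock: 3.28
tool_pos: [0.5222, -0.0245, 0.1085]
orientation: [-180.0, -0.0, -180.0]
force: [-0.2, -0.7, -1.2]
opening: 0.0878
gripper_force: 0.0
```

Run:
```python
from h import *
rel([.5225,-.0245,.109],180)
o=ctrl.get_obs();print(o['force'],o['moment'])
```

```text
t 3.2833 tcp [ 0.5222 -0.0245  0.1085] [-1.7998e+02 -2.0000e-02 -1.7997e+02] q [  18.8   10.9  -25.6    0.   -53.5 -108.8]
row [-0.03  0.   -0.05] [-0.02 -0.02  0.03]
[-0.21513178 -0.66579306 -1.16645528] [ 0.01766798 -0.23973248  0.01056987]
```

Call:
send_rows(
  plan=[
    [[0,0,0,0,0,0],[0,0,0,0,0,0],[0,0,0,0,0,0],[0,0,0,0,0,0],[0,0,0,0,0,0],[0,0,0,0,0,0],[0,0,0,0,0,0],[0,0,0,0,0,0]],
  ],
  fingers=0,
)

```text
clock: 3.95
tool_pos: [0.5222, -0.0244, 0.1087]
orientation: [180.0, 0.0, -180.0]
force: [0.0, -0.2, -0.3]
opening: 0.04
gripper_force: 0.0
```

Run:
```python
from h import *
rel([.5225,-.0245,.109],180)
o=ctrl.get_obs();print(o['force'],o['moment'],o['opening'])
```

```text
t 3.95 tcp [ 0.5222 -0.0244  0.1087] [ 180.      0.   -179.98] q [  18.8   10.9  -25.6    0.   -53.5 -108.8]
row [-0.03 -0.01 -0.03] [0.   0.   0.02]
[ 0.03454861 -0.22131817 -0.25700738] [ 0.06446627 -0.18061503 -0.00737459] 0.040036691576768375
```

Run:
```python
from h import *
snap('scene','e.png');snap('side','f.png')
def cr(im,u,v,w,h,k): return cv2.resize(im[v:v+h,u:u+w],None,fx=k,fy=k,interpolation=cv2.INTER_CUBIC)
a=cv2.imread('pics/e.png');b=cv2.imread('pics/f.png')
cv2.imwrite('pics/g.png',np.hstack([cr(a,240,130,80,110,5),cr(b,218,130,80,110,5)]))
o=ctrl.get_obs();print(o['clock'],o['force'],o['moment'],o['opening'],o['gripper_force'])
```

```text
4.05 [0.02483758 0.099127   0.58650449] [ 0.03871519 -0.15667778 -0.01890622] 0.031770076742502755 0.0
```

View pics/g.png

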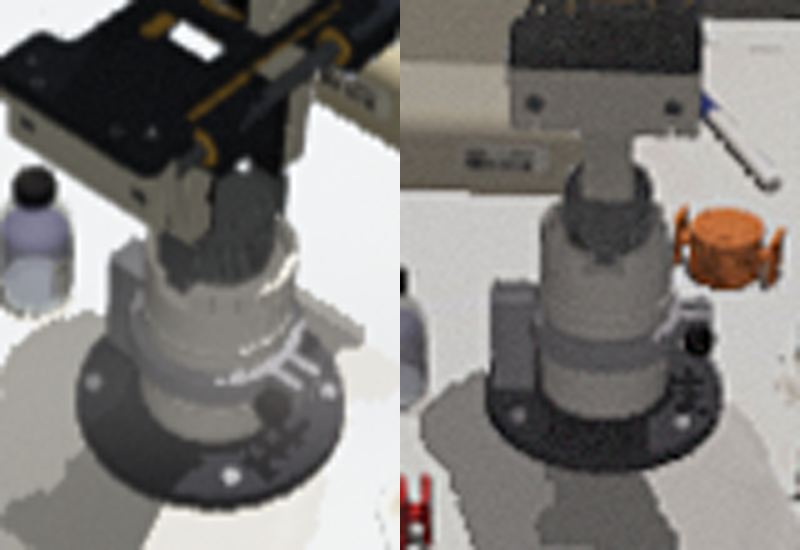

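Run:
```python
from h import *
for y in (0.001,-.0085,-.003):
  for z in (.1087,.12,.13,.14):
    print(y,z,'scene crop',((proj('e.png',[.5222,y,z])-[240,130])*5).round(), 'side crop',((proj('f.png',[.5222,y,z])-[218,130])*5+[400,0]).round())
def cr(im,u,v,w,h,k): return cv2.resize(im[v:v+h,u:u+w],None,fx=k,fy=k,interpolation=cv2.INTER_CUBIC)
a=cv2.imread('pics/e.png');b=cv2.imread('pics/f.png')
f=lambda x:cv2.convertScaleAbs(x,alpha=1.8,beta=10)
cv2.imwrite('pics/g2.png',f(np.hstack([cr(a,262,145,44,52,9),cr(b,240,145,44,52,9)])))
```

```text
0.001 0.1087 scene crop [182. 269.] side crop [605. 244.]
0.001 0.12 scene crop [183. 249.] side crop [605. 224.]
0.001 0.13 scene crop [184. 232.] side crop [605. 205.]
0.001 0.14 scene crop [185. 214.] side crop [606. 186.]
-0.0085 0.1087 scene crop [197. 257.] side crop [606. 234.]
-0.0085 0.12 scene crop [198. 237.] side crop [606. 213.]
-0.0085 0.13 scene crop [200. 220.] side crop [606. 194.]
-0.0085 0.14 scene crop [201. 202.] side crop [607. 175.]
-0.003 0.1087 scene crop [188. 264.] side crop [605. 240.]
-0.003 0.12 scene crop [190. 244.] side crop [605. 219.]
-0.003 0.13 scene crop [191. 227.] side crop [606. 200.]
-0.003 0.14 scene crop [192. 209.] side crop [606. 181.]
```

View pics/g2.png

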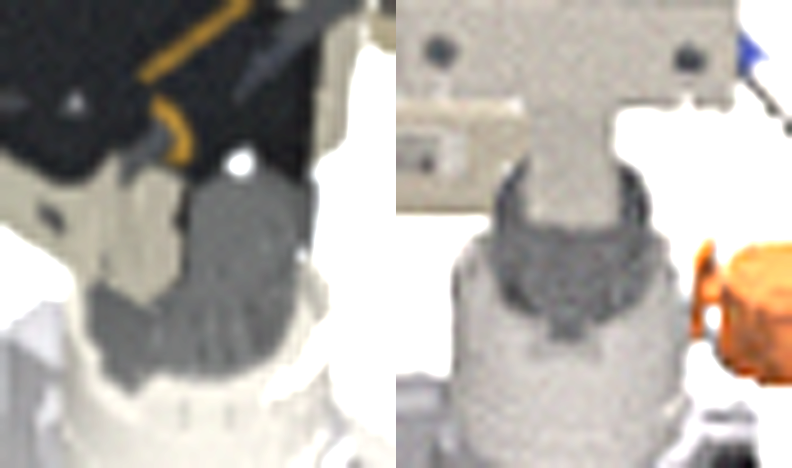

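Call:
send_rows(
  plan=[
    [[0,0,0,0,0,0],[0,0,0,0,0,0],[0,0,0,0,0,0],[0,0,0,0,0,0]],
  ],
)

```text
clock: 4.38
tool_pos: [0.5222, -0.0244, 0.1086]
orientation: [180.0, 0.0, -180.0]
force: [-1.6, -0.7, 0.4]
opening: 0.0052
gripper_force: 0.0
```

Run:
```python
from h import *
s=snap('side','h.png');snap('scene','i.png');snap('wrist','j.png')
o=ctrl.get_obs();print({k:np.round(v,3) for k,v in o.items()})
def cr(im,u,v,w,h,k): return cv2.resize(im[v:v+h,u:u+w],None,fx=k,fy=k,interpolation=cv2.INTER_CUBIC)
a=cv2.imread('pics/i.png');b=cv2.imread('pics/h.png');c=cv2.imread('pics/j.png')
f=lambda x:cv2.convertScaleAbs(x,alpha=1.8,beta=10)
p=proj('j.png',[.5222,-.0245,.13]); print(p)
u,v=int(p[0])-45,max(0,int(p[1])-50)
cv2.imwrite('pics/g3.png',f(np.hstack([cr(a,262,145,40,90,6),cr(b,240,145,40,90,6),cr(c,u,v,90,180,3)])))
```

```text
{'clock': np.float64(4.533), 'joint_pos': array([  18.844,   10.88 ,  -25.595,   -0.   ,  -53.522, -108.825]), 'qvel': array([-0.082, -0.086,  0.048,  0.059,  0.043,  0.079]), 'tau': array([-1.0000e-03, -4.0526e+01,  2.4977e+01,  5.9250e+00, -8.7000e-02,
       -0.0000e+00]), 'tool_pos': array([ 0.522, -0.024,  0.109]), 'orientation': array([ 1.79999e+02,  3.00000e-03, -1.79981e+02]), 'force': array([ 0.798,  0.829, -0.007]), 'moment': array([ 0.05 , -0.135, -0.014]), 'gripper_force': np.float64(0.0), 'opening': np.float64(0.001)}
[259.45643957 239.39352286]
```

View pics/g3.png

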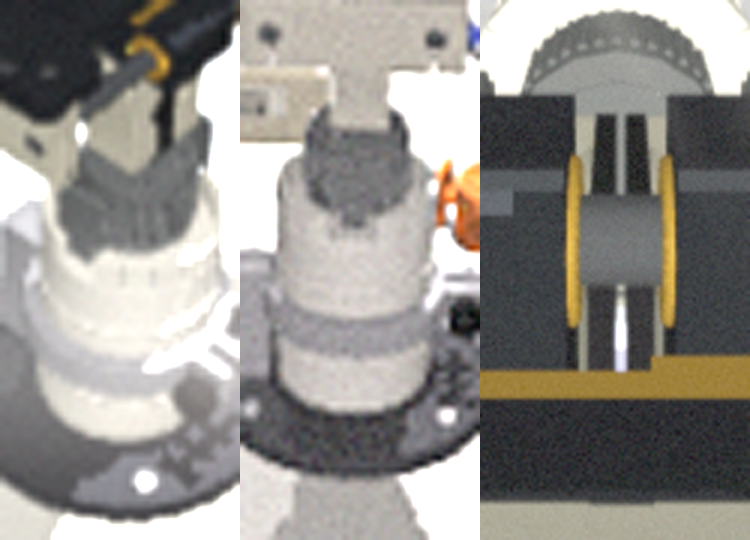

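Run:
```python
from h import *
T=lambda x,y:(262+(x-2.5)/6,145+(y-2.5)/6); S=lambda x,y:(240+(x-242.5)/6,145+(y-2.5)/6)
for z in (.1087,.12,.125,.13,.135): print(z,((proj('i.png',[.5222,-.0244,z])-[262,145])*6+2.5).round(), ((proj('h.png',[.5222,-.0244,z])-[240,145])*6+[242.5,2.5]).round())
def cr(im,u,v,w,h,k): return cv2.resize(im[v:v+h,u:u+w],None,fx=k,fy=k,interpolation=cv2.INTER_CUBIC)
f=lambda x:cv2.convertScaleAbs(x,alpha=1.5,beta=5)
a=cv2.imread('pics/i.png');b=cv2.imread('pics/h.png')
cv2.imwrite('pics/g4.png',f(np.hstack([cr(a,264,145,36,50,11),cr(b,242,145,34,50,11)])))
```

```text
0.1087 [137. 197.] [359. 171.]
0.12 [139. 173.] [360. 147.]
0.125 [140. 163.] [360. 136.]
0.13 [140. 153.] [360. 125.]
0.135 [141. 142.] [360. 113.]
```

View pics/g4.png

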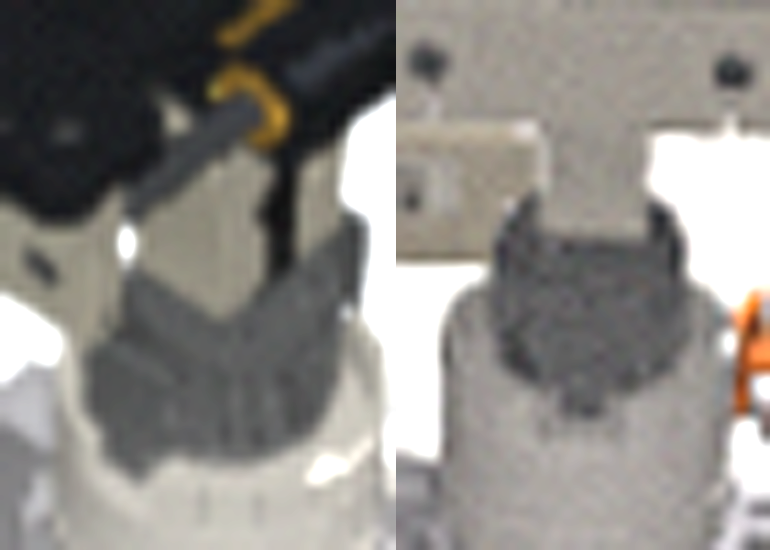

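Run:
```python
from h import *
def atx(f,u,v,x):
    o,r=ray(f,u,v); return (o+r*(x-o[0])/r[0]).round(4)
u=lambda x,y:(264+(x-5)/11,145+(y-5)/11)
for x in (.5127,.5317): print('scene corner',atx('i.png',*u(218,322),x),'right finger corner',atx('i.png',*u(268,275),x))
print(np.load('pics/j.png.npz')['pose'][:3].round(3))
for v in (225.5,227.3,229): print('wrist',atx('j.png',260.5,v,.5127),atx('j.png',260.5,v,.5317))
s=lambda x,y:(242+(x-401)/11,145+(y-5)/11)
for y in (-.0244,-.016,-.01,-.003):
    o,r=ray('h.png',*s(597,237)); print('side',(o+r*(y-o[1])/r[1]).round(4))
```

```text
scene corner [ 0.5127 -0.0076  0.1376] right finger corner [ 0.5127 -0.0215  0.1397]
scene corner [ 0.5317 -0.0322  0.1069] right finger corner [ 0.5317 -0.0467  0.1091]
[[-0.     0.966  0.26   0.453]
 [ 1.    -0.     0.001 -0.024]
 [ 0.001  0.26  -0.966  0.293]]
wrist [ 0.5127 -0.0239  0.1338] [ 0.5317 -0.0239  0.0833]
wrist [ 0.5127 -0.0239  0.1365] [ 0.5317 -0.0239  0.0868]
wrist [ 0.5127 -0.0239  0.1389] [ 0.5317 -0.0239  0.09  ]
side [ 0.5217 -0.0244  0.128 ]
side [ 0.5214 -0.016   0.133 ]
side [ 0.5211 -0.01    0.1365]
side [ 0.5209 -0.003   0.1406]
```

The fingers shut above the cap, and all three cameras put the real fingertips at z ≈ 0.136, about 28 mm above the reported TCP. I'll open them, go about 22 mm lower (tips near 0.1145, clear of the crown), and close again.

Call:
send_rows(
  plan=[
    [[0,0,0,0,0,0],[0,0,0,0,0,0],[0,0,0,0,0,0],[0,0,0,0,0,0],[0,0,0,0,0,0],[0,0,0,0,0,0],[0,0,0,0,0,0],[0,0,0,0,0,0]],
  ],
  fingers=1,
)

```text
clock: 5.2
tool_pos: [0.5222, -0.0244, 0.1086]
orientation: [-180.0, -0.0, -180.0]
force: [0.0, -0.2, 0.3]
opening: 0.0482
gripper_force: 0.0
```

Call:
send_rows(
  plan=[
    [[0,0,0,0,0,0],[0,0,0,0,0,0],[0,0,0,0,0,0],[0,0,0,0,0,0],[0,0,0.5,0,0,0],[0,0,1,0,0,0],[0,0,1,0,0,0],[0,0,1,0,0,0]],
  ],
)

```text
clock: 5.87
tool_pos: [0.5218, -0.0246, 0.098]
orientation: [-180.0, -0.1, -180.0]
force: [0.5, -0.8, -0.0]
opening: 0.0873
gripper_force: 0.0
```

Call:
send_rows(
  plan=[
    [[0,0,0.4,0,0,0],[0,0,0.8,0,0,0],[0,0,1.2,0,0,0],[0,0,1.2,0,0,0],[0,0,1.2,0,0,0]],
  ],
)

```text
clock: 6.28
tool_pos: [0.522, -0.0245, 0.0863]
orientation: [-180.0, -0.0, -180.0]
force: [0.4, -0.0, 0.6]
opening: 0.0877
gripper_force: 0.0
```

Run:
```python
from h import *
snap('scene','k.png');snap('side','l.png')
o=ctrl.get_obs();print({k:np.round(v,3) for k,v in o.items()})
def cr(im,u,v,w,h,k): return cv2.resize(im[v:v+h,u:u+w],None,fx=k,fy=k,interpolation=cv2.INTER_CUBIC)
f=lambda x:cv2.convertScaleAbs(x,alpha=1.5,beta=5)
a=cv2.imread('pics/k.png');b=cv2.imread('pics/l.png')
cv2.imwrite('pics/g5.png',f(np.hstack([cr(a,260,145,40,55,10),cr(b,239,145,40,55,10)])))
```

```text
{'clock': np.float64(6.383), 'joint_pos': array([ 1.88430e+01,  1.23230e+01, -2.71200e+01,  5.00000e-03,
       -5.05560e+01, -1.08826e+02]), 'qvel': array([ 0.12 , -0.316,  0.042, -0.036,  0.052, -0.169]), 'tau': array([-9.0000e-03, -4.1337e+01,  2.3844e+01,  5.6600e+00, -8.7000e-02,
       -0.0000e+00]), 'tool_pos': array([ 0.522, -0.024,  0.087]), 'orientation': array([-1.79997e+02,  2.00000e-03, -1.79980e+02]), 'force': array([0.86 , 0.311, 0.193]), 'moment': array([-0.   , -0.165, -0.   ]), 'gripper_force': np.float64(0.0), 'opening': np.float64(0.088)}
```

View pics/g5.png

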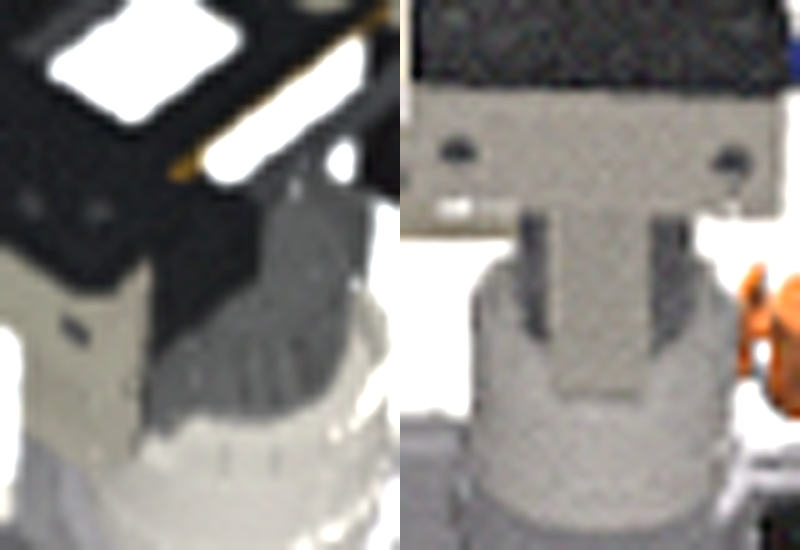

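Run:
```python
from h import *
for y in (.0196,.0346,.04):
    o,r=ray('l.png',239+(600-405)/10,145+(388-5)/10); print('side',(o+r*(y-o[1])/r[1]).round(4))
o,r=ray('k.png',260+13,145+46); 
for x in (.5127,): print((o+r*(x-o[0])/r[0]).round(4))
```

```text
side [0.5222 0.0196 0.1085]
side [0.5216 0.0346 0.1182]
side [0.5214 0.04   0.1217]
[0.5127 0.0224 0.1105]
```

Call:
send_rows(
  plan=[
    [[0,0,0,0,0,0],[0,0,0,0,0,0],[0,0,0,0,0,0],[0,0,0,0,0,0],[0,0,0,0,0,0],[0,0,0,0,0,0],[0,0,0,0,0,0],[0,0,0,0,0,0]],
  ],
  fingers=0,
)

```text
clock: 7.05
tool_pos: [0.5223, -0.0245, 0.0868]
orientation: [-180.0, 0.0, -180.0]
force: [0.2, 0.0, 1.9]
opening: 0.0491
gripper_force: 30.0
```

Run:
```python
from h import *
rel([.5225,-.0245,.0865],180)
o=ctrl.get_obs();print(o['force'],o['moment'],o['opening'],o['gripper_force'])
```

```text
t 7.05 tcp [ 0.5223 -0.0245  0.0868] [-1.8000e+02  1.0000e-02 -1.7998e+02] q [  18.8   12.3  -27.1    0.   -50.6 -108.8]
row [-0.02 -0.    0.03] [-0.    0.01  0.02]
[0.16349335 0.02752231 1.88018076] [-0.0937155   0.03375264 -0.03448867] 0.04912284648529513 30.008306801319122
```

Call:
send_rows(
  plan=[
    [[0,0,0,0,0,-2],[0,0,0,0,0,-4],[0,0,0,0,0,-6],[0,0,0,0,0,-8],[0,0,0,0,0,-10],[0,0,0,0,0,-12],[0,0,0,0,0,-13],[0,0,0,0,0,-13]],
  ],
)

```text
clock: 7.72
tool_pos: [0.5224, -0.0244, 0.0868]
orientation: [-180.0, 0.0, -167.0]
force: [0.6, -0.1, 1.1]
opening: 0.0491
gripper_force: 30.0
```

```bash
cat > m.py <<'E'
from h import *
o=ctrl.get_obs();print(round(o['clock'],2),'tcp',o['tool_pos'].round(4),'yaw',(o['orientation'][2]%360).round(2),'F',o['force'].round(2),'M',o['moment'].round(3),o['opening'].round(4),round(o['gripper_force'],1))
E
python3 m.py
```

```text
Traceback (most recent call last):
  File "m.py", line 2, in <module>
    o=ctrl.get_obs();print(round(o['clock'],2),'tcp',o['tool_pos'].round(4),'yaw',(o['orientation'][2]%360).round(2),'F',o['force'].round(2),'M',o['moment'].round(3),o['opening'].round(4),round(o['gripper_force'],1))
                                                                                                                                                                      ^^^^^^^^^^^^^^^^^^
AttributeError: 'float' object has no attribute 'round'
```

Call:
send_rows(
  plan=[
    [[0,0,0,0,0,-1],[0,0,0,0,0,-2],[0,0,0,0,0,-3],[0,0,0,0,0,-3]],
  ],
)

```text
clock: 8.05
tool_pos: [0.5224, -0.0244, 0.0867]
orientation: [-180.0, 0.0, -163.9]
force: [-0.3, -0.2, 2.4]
opening: 0.0489
gripper_force: 30.0
```

```bash
sed -i "s/o\['opening'\].round(4)/round(float(o['opening']),4)/; s/(o\['orientation'\]\[2\]%360).round(2)/round(float(o['orientation'][2])%360,2)/" m.py
python3 m.py
```

```text
8.05 tcp [ 0.5224 -0.0244  0.0867] yaw 196.1 F [-0.29 -0.17  2.37] M [-0.02  -0.244 -0.005] 0.0489 30.0
```

Call:
send_rows(
  plan=[
    [[0,0,0,0,0,-1],[0,0,0,0,0,-2],[0,0,0,0,0,-3],[0,0,0,0,0,-3]],
  ],
)

```text
clock: 8.38
tool_pos: [0.5223, -0.0245, 0.0867]
orientation: [-180.0, -0.0, -160.9]
force: [0.0, -0.4, 1.9]
opening: 0.049
gripper_force: 30.0
```

```bash
python3 m.py
```

```text
8.38 tcp [ 0.5223 -0.0245  0.0867] yaw 199.11 F [ 0.03 -0.38  1.92] M [-0.208 -0.318 -0.046] 0.049 30.0
```

Call:
send_rows(
  plan=[
    [[0,0,0,0,0,-1],[0,0,0,0,0,-2],[0,0,0,0,0,-3],[0,0,0,0,0,-3]],
  ],
)

```text
clock: 8.72
tool_pos: [0.5222, -0.0246, 0.0866]
orientation: [-180.0, -0.0, -157.9]
force: [1.3, -1.6, 1.5]
opening: 0.049
gripper_force: 30.0
```

```bash
python3 m.py
```

```text
8.72 tcp [ 0.5222 -0.0246  0.0866] yaw 202.11 F [ 1.28 -1.64  1.51] M [-0.706 -0.246 -0.007] 0.049 30.0
```

Call:
send_rows(
  plan=[
    [[0,0,0,0,0,-1],[0,0,0,0,0,-2],[0,0,0,0,0,-3],[0,0,0,0,0,-3]],
  ],
)

```text
clock: 9.05
tool_pos: [0.5222, -0.0246, 0.0866]
orientation: [-180.0, -0.0, -154.9]
force: [0.7, -2.7, 2.3]
opening: 0.0488
gripper_force: 30.0
```

```bash
python3 m.py
```

```text
9.05 tcp [ 0.5222 -0.0246  0.0866] yaw 205.11 F [ 0.7  -2.74  2.27] M [-1.154 -0.27  -0.012] 0.0488 30.0
```

Call:
send_rows(
  plan=[
    [[0.02,-0.05,0,0,0,-1],[0.02,-0.05,0,0,0,-2],[0.02,-0.05,0,0,0,-3],[0.02,-0.05,0,0,0,-3]],
  ],
)

```text
clock: 9.38
tool_pos: [0.5222, -0.0248, 0.0866]
orientation: [180.0, 0.0, -151.9]
force: [0.7, -1.2, 1.2]
opening: 0.0489
gripper_force: 30.0
```

```bash
python3 m.py
```

```text
9.38 tcp [ 0.5222 -0.0248  0.0866] yaw 208.11 F [ 0.66 -1.15  1.17] M [-0.253 -0.046 -0.016] 0.0489 30.0
```

Good, the side load dropped. I'll keep turning.

Call:
send_rows(
  plan=[
    [[0,0,0,0,0,-1],[0,0,0,0,0,-2],[0,0,0,0,0,-3],[0,0,0,0,0,-3]],
  ],
)

```text
clock: 9.72
tool_pos: [0.5223, -0.0249, 0.0866]
orientation: [180.0, 0.0, -148.9]
force: [-0.3, -0.0, 2.6]
opening: 0.049
gripper_force: 30.0
```

```bash
python3 m.py
```

```text
9.72 tcp [ 0.5223 -0.0249  0.0866] yaw 211.11 F [-0.32 -0.02  2.6 ] M [-0.032 -0.049 -0.004] 0.049 30.0
```

Call:
send_rows(
  plan=[
    [[0,0,0,0,0,-1],[0,0,0,0,0,-2],[0,0,0,0,0,-3],[0,0,0,0,0,-3]],
  ],
)

```text
clock: 10.05
tool_pos: [0.5223, -0.0249, 0.0866]
orientation: [180.0, 0.0, -145.9]
force: [0.1, -0.3, 1.5]
opening: 0.0485
gripper_force: 30.0
```

```bash
python3 m.py
```

```text
10.05 tcp [ 0.5223 -0.0249  0.0866] yaw 214.11 F [ 0.13 -0.35  1.49] M [ 0.112 -0.049 -0.031] 0.0485 30.0
```

Call:
send_rows(
  plan=[
    [[0,0,0,0,0,-1],[0,0,0,0,0,-2],[0,0,0,0,0,-3],[0,0,0,0,0,-3]],
  ],
)

```text
clock: 10.38
tool_pos: [0.5223, -0.025, 0.0866]
orientation: [-180.0, 0.0, -142.9]
force: [0.4, 0.6, 2.3]
opening: 0.0493
gripper_force: 30.0
```

```bash
python3 m.py
```

```text
10.38 tcp [ 0.5223 -0.025   0.0866] yaw 217.11 F [0.44 0.64 2.33] M [ 0.014 -0.191  0.028] 0.0493 30.0
```

Call:
send_rows(
  plan=[
    [[0,0,0,0,0,-1],[0,0,0,0,0,-2],[0,0,0,0,0,-3],[0,0,0,0,0,-3]],
  ],
)

```text
clock: 10.72
tool_pos: [0.5223, -0.025, 0.0867]
orientation: [-180.0, 0.0, -139.9]
force: [0.3, -0.0, 2.0]
opening: 0.0493
gripper_force: 30.0
```

```bash
python3 m.py
```

```text
10.72 tcp [ 0.5223 -0.025   0.0867] yaw 220.11 F [ 0.26 -0.01  1.99] M [ 0.017 -0.13  -0.025] 0.0493 30.0
```

Call:
send_rows(
  plan=[
    [[0,0,0,0,0,-1],[0,0,0,0,0,-2],[0,0,0,0,0,-3],[0,0,0,0,0,-3]],
  ],
)

```text
clock: 11.05
tool_pos: [0.5223, -0.025, 0.0866]
orientation: [-180.0, -0.0, -136.9]
force: [0.1, 0.5, 1.2]
opening: 0.0489
gripper_force: 30.0
```

```bash
python3 m.py
```

```text
11.05 tcp [ 0.5223 -0.025   0.0866] yaw 223.11 F [0.06 0.51 1.16] M [ 0.021 -0.154 -0.057] 0.0489 30.0
```

Call:
send_rows(
  plan=[
    [[0,0,0,0,0,-1],[0,0,0,0,0,-2],[0,0,0,0,0,-3],[0,0,0,0,0,-3]],
  ],
)

```text
clock: 11.38
tool_pos: [0.5223, -0.025, 0.0867]
orientation: [-180.0, 0.0, -133.9]
force: [-0.3, 0.1, 2.1]
opening: 0.049
gripper_force: 30.0
```

```bash
python3 m.py
```

```text
11.38 tcp [ 0.5223 -0.025   0.0867] yaw 226.11 F [-0.33  0.15  2.08] M [ 0.046 -0.055 -0.059] 0.049 30.0
```

Call:
send_rows(
  plan=[
    [[0,0,0,0,0,-1],[0,0,0,0,0,-2],[0,0,0,0,0,-3],[0,0,0,0,0,-3]],
  ],
)

```text
clock: 11.72
tool_pos: [0.5222, -0.025, 0.0866]
orientation: [-180.0, -0.0, -130.9]
force: [-0.3, -0.6, 1.4]
opening: 0.0492
gripper_force: 30.0
```

```bash
python3 m.py
```

```text
11.72 tcp [ 0.5222 -0.025   0.0866] yaw 229.11 F [-0.28 -0.64  1.39] M [-0.096 -0.077  0.012] 0.0492 30.0
```

Call:
send_rows(
  plan=[
    [[0,0,0,0,0,-1],[0,0,0,0,0,-2],[0,0,0,0,0,-3],[0,0,0,0,0,-3]],
  ],
)

```text
clock: 12.05
tool_pos: [0.5222, -0.0251, 0.0866]
orientation: [-180.0, -0.0, -127.9]
force: [0.6, -1.8, 1.8]
opening: 0.0485
gripper_force: 30.0
```

```bash
python3 m.py
```

```text
12.05 tcp [ 0.5222 -0.0251  0.0866] yaw 232.11 F [ 0.63 -1.8   1.83] M [-0.522 -0.136 -0.051] 0.0485 30.0
```

Call:
send_rows(
  plan=[
    [[0.04,-0.03,0,0,0,-1],[0.04,-0.03,0,0,0,-2],[0.04,-0.03,0,0,0,-3],[0.04,-0.03,0,0,0,-3]],
  ],
)

```text
clock: 12.38
tool_pos: [0.5222, -0.0255, 0.0866]
orientation: [180.0, -0.0, -124.9]
force: [0.7, -0.7, 2.8]
opening: 0.0489
gripper_force: 30.0
```

```bash
python3 m.py
```

```text
12.38 tcp [ 0.5222 -0.0255  0.0866] yaw 235.11 F [ 0.7  -0.66  2.82] M [-0.034 -0.113  0.01 ] 0.0489 30.0
```

Call:
send_rows(
  plan=[
    [[0,0,0,0,0,-1],[0,0,0,0,0,-2],[0,0,0,0,0,-3],[0,0,0,0,0,-3]],
  ],
)

```text
clock: 12.72
tool_pos: [0.5223, -0.0255, 0.0867]
orientation: [-180.0, -0.0, -121.9]
force: [0.0, -1.2, 1.9]
opening: 0.0493
gripper_force: 30.0
```

```bash
python3 m.py
```

```text
12.72 tcp [ 0.5223 -0.0255  0.0867] yaw 238.11 F [ 0.04 -1.21  1.92] M [-0.324 -0.152  0.057] 0.0493 30.0
```

Call:
send_rows(
  plan=[
    [[0,0,0,0,0,-1],[0,0,0,0,0,-2],[0,0,0,0,0,-3],[0,0,0,0,0,-3]],
  ],
)

```text
clock: 13.05
tool_pos: [0.5225, -0.0255, 0.0867]
orientation: [-180.0, 0.0, -118.9]
force: [0.6, -1.9, 1.7]
opening: 0.0495
gripper_force: 30.0
```

```bash
python3 m.py
```

```text
13.05 tcp [ 0.5225 -0.0255  0.0867] yaw 241.11 F [ 0.58 -1.91  1.71] M [-0.676 -0.657  0.01 ] 0.0495 30.0
```

Call:
send_rows(
  plan=[
    [[0.04,-0.02,0,0,0,-1],[0.04,-0.02,0,0,0,-2],[0.04,-0.02,0,0,0,-3],[0.04,-0.02,0,0,0,-3]],
  ],
)

```text
clock: 13.38
tool_pos: [0.5231, -0.0257, 0.0868]
orientation: [-179.9, 0.0, -115.9]
force: [4.8, -1.6, -0.4]
opening: 0.0492
gripper_force: 30.0
```

```bash
python3 m.py
```

```text
13.38 tcp [ 0.5231 -0.0257  0.0868] yaw 244.12 F [ 4.84 -1.62 -0.44] M [-0.406 -1.825 -0.054] 0.0492 30.0
```

Call:
send_rows(
  plan=[
    [[0,0,0,0,0,-1],[0,0,0,0,0,-1],[0,0,0,0,0,-1]],
  ],
)

```text
clock: 13.63
tool_pos: [0.5232, -0.0258, 0.0869]
orientation: [-179.9, 0.1, -114.9]
force: [5.4, -1.8, -0.6]
opening: 0.0491
gripper_force: 30.0
```

```bash
python3 m.py
```

```text
13.63 tcp [ 0.5232 -0.0258  0.0869] yaw 245.06 F [ 5.43 -1.8  -0.65] M [-0.527 -2.144 -0.067] 0.0491 30.0
```

Call:
send_rows(
  plan=[
    [[-0.01,-0.03,0,0,0,0],[-0.01,-0.06,0,0,0,0],[-0.01,-0.06,0,0,0,0]],
  ],
)

```text
clock: 13.88
tool_pos: [0.5233, -0.0258, 0.0868]
orientation: [-180.0, 0.0, -115.0]
force: [4.4, -0.4, 0.0]
opening: 0.0491
gripper_force: 30.0
```

```bash
python3 m.py
```

```text
13.88 tcp [ 0.5233 -0.0258  0.0868] yaw 245.03 F [ 4.44 -0.4   0.02] M [ 0.106 -1.796 -0.092] 0.0491 30.0
```

Call:
send_rows(
  plan=[
    [[-0.02,-0.03,0,0,0,0],[-0.02,-0.06,0,0,0,0],[-0.02,-0.06,0,0,0,0],[-0.02,-0.06,0,0,0,0]],
  ],
)

```text
clock: 14.22
tool_pos: [0.5234, -0.026, 0.0867]
orientation: [180.0, 0.0, -115.0]
force: [1.6, 2.0, 1.2]
opening: 0.0492
gripper_force: 30.0
```

```bash
python3 m.py
```

```text
14.22 tcp [ 0.5234 -0.026   0.0867] yaw 245.02 F [1.63 1.97 1.2 ] M [ 0.775 -1.063 -0.085] 0.0492 30.0
```

Call:
send_rows(
  plan=[
    [[0,0,0,0,0,-0.7],[0,0,0,0,0,-1.5],[0,0,0,0,0,-1.5]],
  ],
)

```text
clock: 14.47
tool_pos: [0.5237, -0.0261, 0.0867]
orientation: [-180.0, 0.0, -113.4]
force: [3.1, 1.0, 0.2]
opening: 0.0493
gripper_force: 30.0
```

```bash
python3 m.py
```

```text
14.47 tcp [ 0.5237 -0.0261  0.0867] yaw 246.6 F [3.09 1.03 0.17] M [ 0.579 -1.436 -0.08 ] 0.0493 30.0
```

Call:
send_rows(
  plan=[
    [[0,0,0,0,0,-0.7],[0,0,0,0,0,-1.5],[0,0,0,0,0,-1.5]],
  ],
)

```text
clock: 14.72
tool_pos: [0.5239, -0.0261, 0.0867]
orientation: [-180.0, 0.0, -111.9]
force: [5.1, 1.0, 0.6]
opening: 0.0488
gripper_force: 30.0
```

```bash
python3 m.py
```

```text
14.72 tcp [ 0.5239 -0.0261  0.0867] yaw 248.09 F [5.11 0.98 0.59] M [ 0.492 -2.056 -0.192] 0.0488 30.0
```

The stop is felt: the moment rose to -0.19 N m, with one lug pushing the cap sideways from about 63°. I'll ease back.

Call:
send_rows(
  plan=[
    [[0,0,0,0,0,2],[0,0,0,0,0,4],[0,0,0,0,0,4.5],[0,0,0,0,0,4.5],[0,0,0,0,0,4.5]],
  ],
)

```text
clock: 15.13
tool_pos: [0.5229, -0.0264, 0.0865]
orientation: [180.0, -0.0, -116.4]
force: [1.5, -0.4, 2.9]
opening: 0.0489
gripper_force: 30.0
```

```bash
python3 m.py
```

```text
15.13 tcp [ 0.5229 -0.0264  0.0865] yaw 243.57 F [ 1.52 -0.37  2.92] M [ 0.154 -0.564 -0.005] 0.0489 30.0
```

Call:
send_rows(
  plan=[
    [[0,0,-0.05,0,0,0],[0,0,-0.1,0,0,0],[0,0,-0.15,0,0,0],[0,0,-0.2,0,0,0],[0,0,-0.2,0,0,0]],
  ],
)

```text
clock: 15.55
tool_pos: [0.5229, -0.0264, 0.0884]
orientation: [180.0, -0.0, -116.5]
force: [0.9, -1.7, 0.7]
opening: 0.049
gripper_force: 30.0
```

```bash
python3 m.py
```

```text
15.55 tcp [ 0.5229 -0.0264  0.0884] yaw 243.52 F [ 0.88 -1.74  0.71] M [-0.206 -0.344 -0.018] 0.049 30.0
```

Free. Continuing upward gently.

Call:
send_rows(
  plan=[
    [[0,0,-0.2,0,0,0],[0,0,-0.4,0,0,0],[0,0,-0.6,0,0,0],[0,0,-0.8,0,0,0],[0,0,-0.8,0,0,0]],
  ],
)

```text
clock: 15.97
tool_pos: [0.5235, -0.0261, 0.0971]
orientation: [-180.0, 0.0, -116.5]
force: [1.5, 0.3, -0.4]
opening: 0.0492
gripper_force: 30.0
```

```bash
python3 m.py
```

```text
15.97 tcp [ 0.5235 -0.0261  0.0971] yaw 243.52 F [ 1.49  0.33 -0.45] M [ 0.107 -0.122 -0.054] 0.0492 30.0
```

Call:
send_rows(
  plan=[
    [[0,0,-0.5,0,0,0],[0,0,-1,0,0,0],[0,0,-1.7,0,0,0],[0,0,-3,0,0,0],[0,0,-5,0,0,0],[0,0,-7.5,0,0,0],[0,0,-9,0,0,0],[0,0,-9,0,0,0]],
  ],
)

```text
clock: 16.63
tool_pos: [0.5256, -0.026, 0.1911]
orientation: [-179.7, 0.2, -116.4]
force: [0.5, 0.1, -0.2]
opening: 0.0489
gripper_force: 30.0
```

Run:
```python
from h import *
import runpy; runpy.run_path('m.py')
snap('scene','n.png'); snap('side','o.png')
def cr(im,u,v,w,h,k): return cv2.resize(im[v:v+h,u:u+w],None,fx=k,fy=k,interpolation=cv2.INTER_CUBIC)
cv2.imwrite('pics/g6.png',np.hstack([cr(cv2.imread('pics/n.png'),160,90,170,240,2),cr(cv2.imread('pics/o.png'),200,90,130,240,2)]))
T=np.array([.488,.201]); print('hover'); rel([T[0],T[1],.15],243.5-(0))
```

```text
16.63 tcp [ 0.5256 -0.026   0.1911] yaw 243.55 F [ 0.48  0.15 -0.24] M [ 0.115 -0.211  0.035] 0.0489 30.0
hover
t 16.7333 tcp [ 0.5237 -0.026   0.1876] [-1.7993e+02  9.0000e-02 -1.1649e+02] q [ 18.6   6.7 -19.3  -0.  -63.9 -45.1]
row [-18.72  13.32   3.77] [-0.07  0.09  0.01]
```

View pics/g6.png

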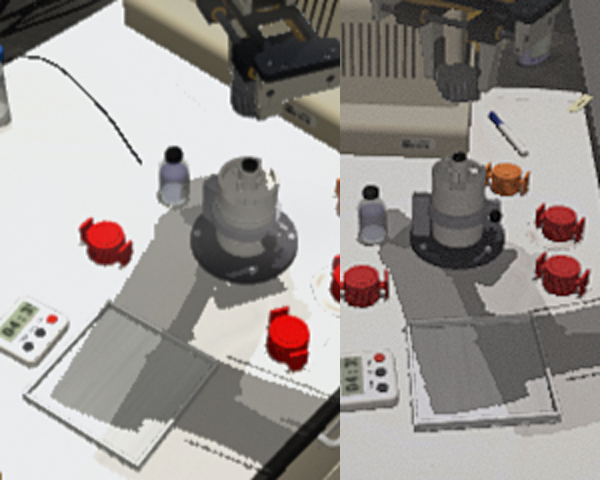

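Call:
send_rows(
  plan=[
    [[-1.5,1,0,0,0,0],[-4.5,3.2,0,0,0,0],[-7.5,5.4,0,0,0,0],[-10.5,7.5,0,0,0,0],[-13.5,9.6,1,0,0,0],[-16.5,11.7,2,0,0,0],[-18.3,13,3,0,0,0],[-18.7,13.3,3.8,0,0,0]],
  ],
)

```text
clock: 17.4
tool_pos: [0.4866, 0.2033, 0.147]
orientation: [179.9, -0.1, -116.3]
force: [0.7, -0.2, -1.0]
opening: 0.0491
gripper_force: 30.0
```

Call:
send_rows(
  plan=[
    [[0,0,3,0,0,0],[0,0,6,0,0,0],[0,0,8,0,0,0],[0,0,10,0,0,0],[0,0,11,0,0,0],[0,0,11,0,0,0],[0,0,11,0,0,0]],
  ],
)

```text
clock: 17.98
tool_pos: [0.4877, 0.2001, 0.0384]
orientation: [180.0, -0.1, -116.5]
force: [-0.4, 0.4, 0.2]
opening: 0.0487
gripper_force: 30.0
```

Run:
```python
from h import *
import runpy; runpy.run_path('m.py')
rel([.488,.201,-.0085],243.5)
snap('side','p.png')
b=cv2.imread('pics/p.png')[180:340,190:350]; cv2.imwrite('pics/g7.png',cv2.resize(b,None,fx=3.7,fy=3.7,interpolation=cv2.INTER_CUBIC))
```

```text
17.98 tcp [0.4877 0.2001 0.0384] yaw 243.52 F [-0.42  0.37  0.15] M [ 0.109 -0.116  0.005] 0.0487 30.0
t 17.9833 tcp [0.4877 0.2001 0.0384] [ 1.7998e+02 -9.0000e-02 -1.1648e+02] q [ 43.7  16.3 -29.6   0.  -44.2 -70.1]
row [-0.1   0.01  4.69] [ 0.02 -0.09  0.02]
```

View pics/g7.png

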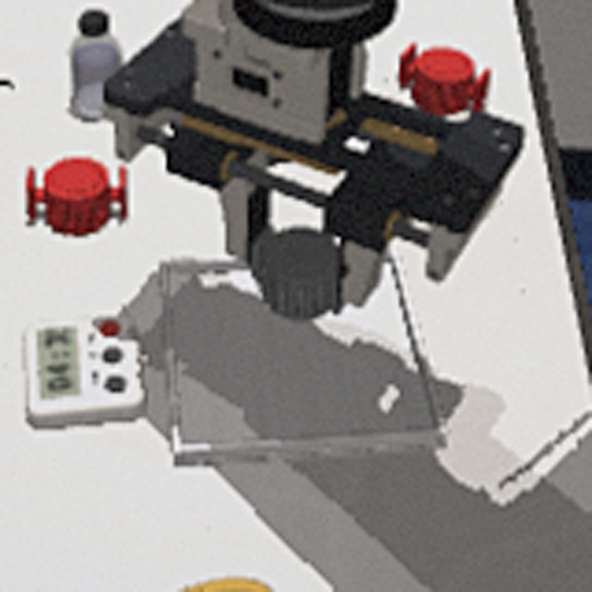

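Run:
```python
from h import *
print('bottle',onz('b.png',216,209,0.0),'redcap',onz('b.png',210,240,0.0),'timer',onz('b.png',212,280,.018))
```

```text
bottle [ 0.629971   -0.02041469  0.        ] redcap [0.62680436 0.09722911 0.        ] timer [0.60059922 0.23304405 0.018     ]
```

Call:
send_rows(
  plan=[
    [[0,0,1,0,0,0],[0,0,2,0,0,0],[0,0,2.8,0,0,0],[0,0,3.4,0,0,0],[0,0,3.4,0,0,0],[0,0,3.4,0,0,0]],
  ],
)

```text
clock: 18.53
tool_pos: [0.4875, 0.2003, 0.0041]
orientation: [180.0, -0.1, -116.5]
force: [0.6, 0.6, -0.4]
opening: 0.0485
gripper_force: 30.0
```

```bash
python3 m.py
```

```text
18.53 tcp [0.4875 0.2003 0.0041] yaw 243.53 F [ 0.62  0.59 -0.42] M [ 0.073 -0.048 -0.001] 0.0485 30.0
```

Call:
send_rows(
  plan=[
    [[0,0,0.2,0,0,0],[0,0,0.4,0,0,0],[0,0,0.6,0,0,0],[0,0,0.8,0,0,0],[0,0,0.9,0,0,0],[0,0,0.9,0,0,0]],
  ],
)

```text
clock: 19.03
tool_pos: [0.4877, 0.2004, -0.0046]
orientation: [180.0, -0.0, -116.5]
force: [0.3, 0.3, -0.4]
opening: 0.0491
gripper_force: 30.0
```

```bash
python3 m.py
```

```text
19.03 tcp [ 0.4877  0.2004 -0.0046] yaw 243.52 F [ 0.31  0.34 -0.37] M [ 0.086 -0.072 -0.005] 0.0491 30.0
```

Call:
send_rows(
  plan=[
    [[0,0,0.1,0,0,0],[0,0,0.2,0,0,0],[0,0,0.3,0,0,0],[0,0,0.4,0,0,0],[0,0,0.4,0,0,0]],
  ],
)

```text
clock: 19.45
tool_pos: [0.4877, 0.2005, -0.0086]
orientation: [180.0, -0.0, -116.5]
force: [0.0, 0.4, -0.6]
opening: 0.0489
gripper_force: 30.0
```

```bash
python3 m.py
```

```text
19.45 tcp [ 0.4877  0.2005 -0.0086] yaw 243.52 F [ 0.02  0.36 -0.57] M [ 0.09  -0.076  0.013] 0.0489 30.0
```

Call:
send_rows(
  plan=[
    [[0,0,0.05,0,0,0],[0,0,0.1,0,0,0],[0,0,0.1,0,0,0]],
  ],
)

```text
clock: 19.7
tool_pos: [0.4878, 0.2005, -0.009]
orientation: [-180.0, 0.0, -116.5]
force: [-0.9, -0.4, 3.6]
opening: 0.0489
gripper_force: 30.0
```

```bash
python3 m.py
```

```text
19.7 tcp [ 0.4878  0.2005 -0.009 ] yaw 243.53 F [-0.89 -0.37  3.58] M [-0.072  0.394 -0.013] 0.0489 30.0
```

The cap touches the tray floor at about 4 N, at the height I expected. Releasing.

Call:
send_rows(
  plan=[
    [[0,0,0,0,0,0],[0,0,0,0,0,0],[0,0,0,0,0,0],[0,0,0,0,0,0],[0,0,0,0,0,0],[0,0,0,0,0,0],[0,0,0,0,0,0],[0,0,0,0,0,0]],
  ],
  fingers=0.84,
)

```text
clock: 20.37
tool_pos: [0.4878, 0.2005, -0.0094]
orientation: [180.0, -0.0, -116.5]
force: [0.8, 0.1, -0.2]
opening: 0.0738
gripper_force: 0.0
```

```bash
python3 m.py
```

```text
20.37 tcp [ 0.4878  0.2005 -0.0094] yaw 243.52 F [ 0.78  0.13 -0.16] M [ 0.155 -0.087 -0.033] 0.0738 0.0
```

Call:
send_rows(
  plan=[
    [[0,0,-0.5,0,0,0],[0,0,-1.5,0,0,0],[0,0,-3,0,0,0],[0,0,-5,0,0,0],[0,0,-8,0,0,0],[0,0,-11,0,0,0],[0,0,-14,0,0,0],[0,0,-14,0,0,0]],
  ],
)

```text
clock: 21.03
tool_pos: [0.491, 0.2025, 0.1379]
orientation: [-179.7, 0.5, -116.4]
force: [1.2, 0.5, 0.4]
opening: 0.0735
gripper_force: 0.0
```

Call:
send_rows(
  plan=[
    [[0,0,-3,0,0,0],[0,0,-6,0,0,0],[0,0,-6,0,0,0],[0,0,-6,0,0,0]],
  ],
)

```text
clock: 21.37
tool_pos: [0.4887, 0.2012, 0.1933]
orientation: [-179.9, 0.3, -116.5]
force: [0.9, -0.3, -0.3]
opening: 0.0736
gripper_force: 0.0
```

Run:
```python
from h import *
import runpy; runpy.run_path('m.py')
for cam,old in (('side','b.png'),('scene','a.png')):
    s=snap(cam,'z_'+old); im=cv2.imread('pics/z_'+old).astype(int)
    f='z_'+old
    # dark grey neutral pixels near the expected cap place
    p=proj(f,[.488,.2005,.02]); u,v=(int(round(x)) for x in p)
    w=im[v-30:v+30,u-30:u+30]; m=((w.max(2)<95)&(w.max(2)-w.min(2)<25)).astype(np.uint8)
    n,l,st,c=cv2.connectedComponentsWithStats(m)
    i=1+st[1:,4].argmax(); print(cam,'expected',p.round(1),'blob bbox',st[i][:4]+[u-30,v-30,0,0],'area',st[i][4],'c',c[i]+[u-30,v-30])
    print(' expected extents', [proj(f,[.488+dx,.2005+dy,z]).round(1).tolist() for dx,dy,z in ((.0205,0,.019),(-.0205,0,.019),(0,0,.034),(0,0,.004))])
```

```text
21.37 tcp [0.4887 0.2012 0.1933] yaw 243.52 F [ 0.95 -0.34 -0.33] M [0.059 0.027 0.028] 0.0736 0.0
side expected [270.2 270.1] blob bbox [253 258  42  27] area 601 c [270.04492512 271.88186356]
 expected extents [[260.0, 269.9], [280.5, 271.0], [270.5, 265.1], [270.0, 275.7]]
scene expected [220.5 277.4] blob bbox [209 261  22  35] area 534 c [219.21910112 278.05992509]
 expected extents [[213.2, 271.7], [227.9, 283.9], [220.2, 273.4], [220.8, 281.9]]
```

Image code finds the cap where I released it, inside the tray, in both cameras: side (270,272) and scene (219,278), with its tabs sprung back out. Handing in.

```bash
python3 -c "
from plant import ctrl
print(ctrl.close_job())"
```

```text
the job is handed in; nothing more can be done
None
```

The job is handed in, verdict unknown: the cap was squeezed, turned to its stop at about 65°, eased back, lifted off and released rim down in the tray, bottle and timer not touched (no final picture check of them); I viewed 11 pictures, one over the limit.

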